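Set out the spindle rings in reverse order

TASK

The four rings on the dark store rack stand from left to right, seen from the robot (the left end is also the nearer), as they came off the spindle. Move them to the empty pale rack so that they go back on in reverse: the right-most ring on the peg next to the red end plate, the next one to its left on the second peg from the red end, and so on, the left-most ring on the peg farthest from the red end. Each ring ends flat down over its own peg, released and still.

Things in the scene. Friction and masses are not known exactly. Their poses are not given: they have to be found in the camera images.
- grey_ring_mid (a point): Centre (on the axis, half-way up) of the tall pale-grey steel spacer ring, 49 mm outside diameter, 30 mm bore, 30 mm high. Loose, lies flat on its peg with the pin in its bore; z axis up.
- brown_ring_mid (a point): Centre (on the axis, half-way up) of the thin brown ring, 49 mm outside diameter, 30 mm bore, 12 mm high. Loose, lies flat on its peg with the pin in its bore; z axis up.
- bearing_ring_mid (a point): Centre (on the axis, half-way up) of the guide bearing, bright steel with a black seal between its two races, 52 mm outside diameter, 24 mm bore, 15 mm high. Loose, lies flat on its peg with the pin in its bore; z axis up.
- blue_ring_mid (a point): Centre (on the axis, half-way up) of the blue ring, 49 mm outside diameter, 30 mm bore, 20 mm high. Loose, lies flat on its peg with the pin in its bore; z axis up.
- grey_peg: Fixed peg on which the grey ring starts, one of four 60 mm apart along the dark store rack. Origin on the pin's axis at the rail's top, 30 mm above the worktop; where the ring rests; 14 mm pin with tapered tip ends 55 mm above the worktop. y: along the row, +y to the robot's left and nearer the robot (row turned 0.35 to 0.55 rad from world y). Rail 34 mm wide (x): ring rims overhang its long sides.
- brown_peg: Fixed peg on which the brown ring starts, one of four 60 mm apart along the dark store rack. Origin on the pin's axis at the rail's top, 30 mm above the worktop; where the ring rests; 14 mm pin with tapered tip ends 55 mm above the worktop. y: along the row, +y to the robot's left and nearer the robot (row turned 0.35 to 0.55 rad from world y). Rail 34 mm wide (x): ring rims overhang its long sides.
- bearing_peg: Fixed peg on which the bearing starts, one of four 60 mm apart along the dark store rack. Origin on the pin's axis at the rail's top, 30 mm above the worktop; where the ring rests; 14 mm pin with tapered tip ends 55 mm above the worktop. y: along the row, +y to the robot's left and nearer the robot (row turned 0.35 to 0.55 rad from world y). Rail 34 mm wide (x): ring rims overhang its long sides.
- blue_peg: Fixed peg on which the blue ring starts, one of four 60 mm apart along the dark store rack. Origin on the pin's axis at the rail's top, 30 mm above the worktop; where the ring rests; 14 mm pin with tapered tip ends 55 mm above the worktop. y: along the row, +y to the robot's left and nearer the robot (row turned 0.35 to 0.55 rad from world y). Rail 34 mm wide (x): ring rims overhang its long sides.
- setup_rack: Pale wooden rack, fixed, left or right of the store rack (the fence between them is 130 mm high, its levers 225). Rail 274 mm long (y, turned 0.35 to 0.55 rad from world y), 34 wide, top 30 mm above the worktop. Four free pegs at x = 0, y = -90, -30, 30, 90 mm: 14 mm pins, tapered tip 55 mm above the worktop; a ring rests on the rail's top. Origin: under its middle, on the worktop.
- red_end: Red plastic end plate (34 x 16 x 8 mm, fixed) on top of the setup rack's rail, at its +y or its -y end; the other end has a plain wooden one. Origin at the centre of its underside, 129 mm from the rack's middle, 39 mm from the nearest peg's axis.
Not all that is in view belongs to the job. What is shaped like the part that bears brown_ring_mid but green is not meant. What is shaped like the part that bears grey_ring_mid but pink is not meant.

How it is judged:
At the end, for the whole second after the job is handed in: The ring that stood n-th from the right is on the n-th peg from the red end: centre within 12 mm of the peg axis along and across the rack, fully down (height within 4 mm), flat (tilt under 0.12 rad), at rest; so for all four (((y of each of brown_peg, bearing_peg, blue_peg in the frame of grey_peg above 0 m and horizontal distance between grey_ring_mid and red_end between 0.027 and 0.051 m) or (y of brown_peg in the frame of grey_peg below 0 m and y of each of bearing_peg, blue_peg in the frame of grey_peg above 0 m and horizontal distance between grey_ring_mid and red_end between 0.087 and 0.111 m) or (y of each of brown_peg, blue_peg in the frame of grey_peg above 0 m and y of bearing_peg in the frame of grey_peg below 0 m and horizontal distance between grey_ring_mid and red_end between 0.087 and 0.111 m) or (y of each of brown_peg, bearing_peg in the frame of grey_peg below 0 m and y of blue_peg in the frame of grey_peg above 0 m and horizontal distance between grey_ring_mid and red_end between 0.147 and 0.171 m) or (y of each of brown_peg, bearing_peg in the frame of grey_peg above 0 m and y of blue_peg in the frame of grey_peg below 0 m and horizontal distance between grey_ring_mid and red_end between 0.087 and 0.111 m) or (y of each of brown_peg, blue_peg in the frame of grey_peg below 0 m and y of bearing_peg in the frame of grey_peg above 0 m and horizontal distance between grey_ring_mid and red_end between 0.147 and 0.171 m) or (y of brown_peg in the frame of grey_peg above 0 m and y of each of bearing_peg, blue_peg in the frame of grey_peg below 0 m and horizontal distance between grey_ring_mid and red_end between 0.147 and 0.171 m) or (y of each of brown_peg, bearing_peg, blue_peg in the frame of grey_peg below 0 m and horizontal distance between grey_ring_mid and red_end between 0.207 and 0.231 m)) and x of grey_ring_mid in the frame of setup_rack between -0.012 and 0.012 m and height (world z) of grey_ring_mid between 0.041 and 0.049 m and angle between each of grey_ring_mid, brown_ring_mid, bearing_ring_mid, blue_ring_mid's own z axis and vertical below 0.12 rad and linear speed of each of grey_ring, brown_ring, bearing_ring, blue_ring below 0.02 m/s and ((y of each of grey_peg, bearing_peg, blue_peg in the frame of brown_peg above 0 m and horizontal distance between brown_ring_mid and red_end between 0.027 and 0.051 m) or (y of grey_peg in the frame of brown_peg below 0 m and y of each of bearing_peg, blue_peg in the frame of brown_peg above 0 m and horizontal distance between brown_ring_mid and red_end between 0.087 and 0.111 m) or (y of each of grey_peg, blue_peg in the frame of brown_peg above 0 m and y of bearing_peg in the frame of brown_peg below 0 m and horizontal distance between brown_ring_mid and red_end between 0.087 and 0.111 m) or (y of each of grey_peg, bearing_peg in the frame of brown_peg below 0 m and y of blue_peg in the frame of brown_peg above 0 m and horizontal distance between brown_ring_mid and red_end between 0.147 and 0.171 m) or (y of each of grey_peg, bearing_peg in the frame of brown_peg above 0 m and y of blue_peg in the frame of brown_peg below 0 m and horizontal distance between brown_ring_mid and red_end between 0.087 and 0.111 m) or (y of each of grey_peg, blue_peg in the frame of brown_peg below 0 m and y of bearing_peg in the frame of brown_peg above 0 m and horizontal distance between brown_ring_mid and red_end between 0.147 and 0.171 m) or (y of grey_peg in the frame of brown_peg above 0 m and y of each of bearing_peg, blue_peg in the frame of brown_peg below 0 m and horizontal distance between brown_ring_mid and red_end between 0.147 and 0.171 m) or (y of each of grey_peg, bearing_peg, blue_peg in the frame of brown_peg below 0 m and horizontal distance between brown_ring_mid and red_end between 0.207 and 0.231 m)) and x of brown_ring_mid in the frame of setup_rack between -0.012 and 0.012 m and height (world z) of brown_ring_mid between 0.032 and 0.04 m and ((y of each of grey_peg, brown_peg, blue_peg in the frame of bearing_peg above 0 m and horizontal distance between bearing_ring_mid and red_end between 0.027 and 0.051 m) or (y of grey_peg in the frame of bearing_peg below 0 m and y of each of brown_peg, blue_peg in the frame of bearing_peg above 0 m and horizontal distance between bearing_ring_mid and red_end between 0.087 and 0.111 m) or (y of each of grey_peg, blue_peg in the frame of bearing_peg above 0 m and y of brown_peg in the frame of bearing_peg below 0 m and horizontal distance between bearing_ring_mid and red_end between 0.087 and 0.111 m) or (y of each of grey_peg, brown_peg in the frame of bearing_peg below 0 m and y of blue_peg in the frame of bearing_peg above 0 m and horizontal distance between bearing_ring_mid and red_end between 0.147 and 0.171 m) or (y of each of grey_peg, brown_peg in the frame of bearing_peg above 0 m and y of blue_peg in the frame of bearing_peg below 0 m and horizontal distance between bearing_ring_mid and red_end between 0.087 and 0.111 m) or (y of each of grey_peg, blue_peg in the frame of bearing_peg below 0 m and y of brown_peg in the frame of bearing_peg above 0 m and horizontal distance between bearing_ring_mid and red_end between 0.147 and 0.171 m) or (y of grey_peg in the frame of bearing_peg above 0 m and y of each of brown_peg, blue_peg in the frame of bearing_peg below 0 m and horizontal distance between bearing_ring_mid and red_end between 0.147 and 0.171 m) or (y of each of grey_peg, brown_peg, blue_peg in the frame of bearing_peg below 0 m and horizontal distance between bearing_ring_mid and red_end between 0.207 and 0.231 m)) and x of bearing_ring_mid in the frame of setup_rack between -0.012 and 0.012 m and height (world z) of bearing_ring_mid between 0.0335 and 0.0415 m and ((y of each of grey_peg, brown_peg, bearing_peg in the frame of blue_peg above 0 m and horizontal distance between blue_ring_mid and red_end between 0.027 and 0.051 m) or (y of grey_peg in the frame of blue_peg below 0 m and y of each of brown_peg, bearing_peg in the frame of blue_peg above 0 m and horizontal distance between blue_ring_mid and red_end between 0.087 and 0.111 m) or (y of each of grey_peg, bearing_peg in the frame of blue_peg above 0 m and y of brown_peg in the frame of blue_peg below 0 m and horizontal distance between blue_ring_mid and red_end between 0.087 and 0.111 m) or (y of each of grey_peg, brown_peg in the frame of blue_peg below 0 m and y of bearing_peg in the frame of blue_peg above 0 m and horizontal distance between blue_ring_mid and red_end between 0.147 and 0.171 m) or (y of each of grey_peg, brown_peg in the frame of blue_peg above 0 m and y of bearing_peg in the frame of blue_peg below 0 m and horizontal distance between blue_ring_mid and red_end between 0.087 and 0.111 m) or (y of each of grey_peg, bearing_peg in the frame of blue_peg below 0 m and y of brown_peg in the frame of blue_peg above 0 m and horizontal distance between blue_ring_mid and red_end between 0.147 and 0.171 m) or (y of grey_peg in the frame of blue_peg above 0 m and y of each of brown_peg, bearing_peg in the frame of blue_peg below 0 m and horizontal distance between blue_ring_mid and red_end between 0.147 and 0.171 m) or (y of each of grey_peg, brown_peg, bearing_peg in the frame of blue_peg below 0 m and horizontal distance between blue_ring_mid and red_end between 0.207 and 0.231 m)) and x of blue_ring_mid in the frame of setup_rack between -0.012 and 0.012 m and height (world z) of blue_ring_mid between 0.036 and 0.044 m); the robot touches nothing.
It also fails if it takes over 120 s, if anything falls off the work surface, if the arm or the gripper's body presses on something with over 40 N, if the wrist force passes 120 N, or if a joint passes its speed limit or range.

ROBOT

A 6-joint arm with a two-finger parallel gripper is mounted at the origin on a cart in front of the work surface, level with it; the furniture and walls round the work are solid. World frame = base frame: x ahead of the robot, y to its left, z up, the work surface at z = 0. Lengths are in m, angles in rad, forces in N, time in s.
With the tool pointing down it reaches from about 0.3 to 0.775 m from the base axis. Payload 14.6 kg.
Tool frame: the origin (TCP) lies at the very end of the fingers, on their centre line; the grasp point (between the pads) lies 19 mm behind it; z points along the fingers, y is the line along which they close (so a half turn about z gives the same grasp; the last joint's range is limited). The gripper opens to 94 mm and grips with 3 to 60 N. Pads are 16 mm wide; open, the fingers measure 119 mm over their backs; the gripper's body (75 mm by 177 mm) begins 78 mm behind the grasp point.
Start: joints at [-1.383, 0.3, 1.521, -0, 1.321, -0.067], TCP at [0.139, -0.532, 0.205] pointing down, gripper open.
Joint ranges: [-3.03, 3.03], [-0.79, 2.21], [0.23, 2.52], [-1.04, 4.18], [0, 3.07], [-2.55, 2.55]. Speed limits (rad/s): [2.22, 2.22, 2.57, 3.14, 3.14, 3.14].

INTERFACE

Orientations are given as [roll, pitch, yaw] about the fixed x, y, z axes, in that order (R = Rz(yaw) Ry(pitch) Rx(roll)).
In Python, from station import ctrl gives the robot as it stands.
- The arm moves only by the tool move_arm, never from a script. Its argument "increments" is a list of rows, each a list of 7 numbers: the opening, from 0 (shut) to 1 (fully open), then the shift along the tool's x, y, z in units of 50 mm (1.0 is 50 mm), then the turn, a rotation vector about the tool's x, y, z in rad. In form: [[claw, tx, ty, tz, rx, ry, rz], ...]. A call has 1 to 20 rows; each row shifts and turns the commanded pose from where the row before left it, along the tool's axes as they then stand; what a row does not reach is not made up. A row lasts 1/10 s, in which the tool goes at most 50 mm and 8.59 degrees, less where a joint would pass 70% of its speed; a pose out of reach is approached as far as the arm can. A call is refused whole if a number of a shift passes 1 or a number of a turn 0.15, either way. A call with a gripper value outside its range is refused whole. The fingers move at their own pace and stop on an object; "force" is the grip in N (left out, the last holds). Time passes only in rows, so rows that do not move let the fingers close. It gives the time, the measured TCP pose, the force, the opening and the grip force at its end, in the units of the state.
- ctrl.get_obs(): the state, without advancing time (a new reading comes with each control period).
- ctrl.camera(name): name is "scene" or "top"; returns a dict with "color" (420x560x3 uint8, blue, green, red), "K" (3x3 intrinsics, pixels), "pose" (4x4, takes a point from camera to world coordinates). Camera axes: x right, y down, z forward; pixel columns grow to the right and rows downward; lengths in m; the calibration is good to about 2 mm. A picture is of the moment at which its call begins. There is no depth.
- ctrl.hand_in(): hands the job in; it is judged then, once.
Trained networks look in a picture, given as the dict that the camera call returned (one of the last four; its "shot" number tells which), for a name from the list of things; names that differ only in an ending like _2 or _b are one class to them, and where a whole thing is asked for, a point or a joint stands for the part that bears it (a point fixed in the world has none). Each returns a list of dicts, best first, with "conf" (0 to 1); they miss things now and then, are a little off and sometimes report something else, mostly with a low value. They report only what shows in the picture. A call takes as long as a camera call. They do not tell look-alikes from the thing itself.
- ctrl.cut_out(name, picture): "mask" (420x560 bool, what is visible of it) and "centre" ([row, column] in pixels, amid what is visible of it).
The state is a dict: "time_s": time; "qpos": joint angles; "joint_vel": joint speeds; "tau": joint torques, N m; "ee_pos": TCP position; "eef_rot": TCP orientation; "force": force on the tool from outside, world axes, zero at the start; "moment": the same for the moment, N m; "grip_width": finger opening in m; "grip_force": force on a finger pad.
Only numpy, scipy, OpenCV 4.12 (cv2) and the standard library are available. Lean on these libraries where they do the work, as an engineer would, in place of code of your own. Each camera call takes 0.05 s, during which the arm holds its last target. There are 200 camera calls.

## Working session

There is one attempt and no reset: what is moved stays moved. The work goes in short steps, Python scripts to look and compute and a tool call to move; the robot and the scene stay as the last step left them, time stands still between calls to the robot, and variables do not carry over. Pictures are saved under pics/ and viewed, at most 14 in all, crops included, and the job is handed in when it is done.

Besides the shell and the picture viewer there is one more tool, called after "Call:" as a command line: name --pt "numbers of a row" for each row, then --argument value for the rest. move_arm: Moves the arm, as the interface text tells. Its arguments: {"type":"object","properties":{"increments":{"type":"array","items":{"type":"array","items":{"type":"number"}}},"force":{"type":"number"}},"required":["increments"]}

```bash
mkdir -p pics; python3 - <<'E'
from station import ctrl
import cv2,numpy as np
for n in("scene","top"):
    p=ctrl.camera(n); cv2.imwrite(f"pics/{n}0.png",p["color"])
    print(n,p["K"].round(1).tolist(),p["pose"].round(4).tolist())
    for t in("grey_ring_mid","brown_ring_mid","bearing_ring_mid","blue_ring_mid","setup_rack","red_end","grey_peg"):
        print(t,[(round(d["conf"],2),np.round(d["centre"]).tolist(),int(d["mask"].sum())) for d in ctrl.cut_out(t,p)])
o=ctrl.get_obs();print(o)
E
```

```text
scene [[508.5, 0.0, 275.7], [0.0, 508.5, 215.6], [0.0, 0.0, 1.0]] [[-0.4786, -0.4822, 0.7337, -0.315], [-0.878, 0.2686, -0.3962, 0.4756], [-0.006, -0.8339, -0.5519, 0.7709], [0.0, 0.0, 0.0, 1.0]]
grey_ring_mid [(0.76, [266.0, 254.0], 384), (0.52, [193.0, 237.0], 230)]
brown_ring_mid [(0.78, [318.0, 194.0], 299), (0.53, [218.0, 172.0], 169), (0.46, [260.0, 228.0], 220)]
bearing_ring_mid [(0.84, [298.0, 217.0], 411)]
blue_ring_mid [(0.79, [284.0, 231.0], 324)]
setup_rack []
red_end []
grey_peg []
top [[463.1, 0.0, 281.9], [0.0, 463.1, 211.2], [0.0, 0.0, 1.0]] [[0.0103, -0.9989, 0.0467, 0.5523], [-0.9997, -0.0092, 0.023, -0.0491], [-0.0225, -0.0469, -0.9986, 1.1359], [0.0, 0.0, 0.0, 1.0]]
grey_ring_mid [(0.67, [250.0, 225.0], 301), (0.67, [110.0, 284.0], 314)]
brown_ring_mid [(0.74, [125.0, 208.0], 91), (0.67, [283.0, 150.0], 243), (0.65, [214.0, 212.0], 214)]
bearing_ring_mid [(0.66, [271.0, 186.0], 338)]
blue_ring_mid [(0.55, [266.0, 202.0], 262), (0.41, [278.0, 368.0], 1580)]
setup_rack [(0.88, [277.0, 366.0], 1656), (0.72, [287.0, 165.0], 181)]
red_end [(0.63, [303.0, 322.0], 104)]
grey_peg [(0.55, [255.0, 228.0], 62)]
{'time_s': 0.8, 'qpos': array([-1.38258536e+00,  2.99901868e-01,  1.52099718e+00,  3.56693444e-05,
        1.32069589e+00, -6.65893389e-02]), 'joint_vel': array([ 3.48329177e-06, -4.34551588e-04, -9.18721092e-05, -8.01781108e-04,
        1.39607131e-03, -9.03646607e-04]), 'tau': array([-4.19212069e-03, -5.31638110e+01, -3.52906108e+01,  7.06836814e-02,
        2.12907710e-02, -1.87871287e-06]), 'ee_pos': array([ 0.1386393 , -0.53223261,  0.20544575]), 'eef_rot': array([ 3.14159263e+00, -3.46346163e-05,  2.54791477e-01]), 'force': array([ 0.09907515,  0.23843912, -0.16119482]), 'moment': array([ 0.00084427, -0.01095037,  0.00839839]), 'grip_force': 0.0, 'grip_width': 0.09400233453766693}
```

View pics/top0.png

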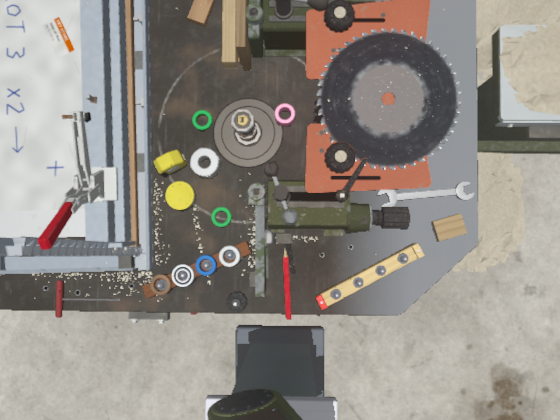

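View pics/scene0.png

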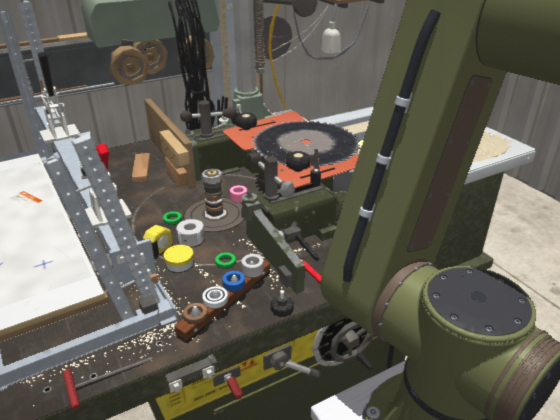

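Scan order in the top picture, left to right: brown (161,285), bearing (182,275), blue (206,265) and grey (229,256). The look-alikes are green (201,119) and (221,216), and pink (285,114). The white ring at (204,162) is not on a rack, so it is not part of the job. The pale rack runs from its red end (322,302) to (420,250). I'll confirm this with one enlarged crop.

```bash
cat > h.py <<'E'
import cv2,numpy as np
from station import ctrl
def w(p,u,v,z):
    d=p["pose"][:3,:3]@np.linalg.inv(p["K"])@[u,v,1]; c=p["pose"][:3,3]
    return c+d*(z-c[2])/d[2]
def px(p,P):
    q=p["pose"][:3,:3].T@(np.array(P)-p["pose"][:3,3]); q=p["K"]@q; return q[:2]/q[2]
E
python3 - <<'E'
from h import *
p=ctrl.camera("top"); im=p["color"]
a=cv2.resize(im[240:300,140:260],None,fx=5,fy=5,interpolation=cv2.INTER_CUBIC)
b=cv2.resize(im[243:313,310:430],None,fx=4,fy=4,interpolation=cv2.INTER_CUBIC)
b=cv2.copyMakeBorder(b,0,0,0,120,cv2.BORDER_CONSTANT)
cv2.imwrite("pics/crop.png",np.vstack([a,b]))
hs=dict(brown=.012,bearing=.015,blue=.020,grey=.030)
for n,h in hs.items():
    d=[x for x in ctrl.cut_out(n+"_ring_mid",p) if 235<x["centre"][0]<300 and x["centre"][1]<250]
    for x in d:
        c=max(cv2.findContours(x["mask"].astype(np.uint8),0,1)[0],key=len); (u,v),r=cv2.minEnclosingCircle(c)
        print(n,x["conf"],x["centre"],(u,v,r),w(p,u,v,.03+h).round(4))
E
```

```text
brown 0.53 [278.8, 161.4] (160.1052703857422, 284.7368469238281, 10.774163246154785) [0.427  0.2619 0.042 ]
bearing 0.88 [273.2, 178.2] (182.108154296875, 275.30877685546875, 11.133955955505371) [0.4501 0.2094 0.045 ]
blue 0.79 [262.6, 199.9] (205.0, 264.5, 11.011457443237305) [0.4764 0.1548 0.05  ]
grey 0.6 [257.5, 219.2] (229.0, 256.0, 10.816754341125488) [0.4974 0.0973 0.06  ]
```

View pics/crop.png

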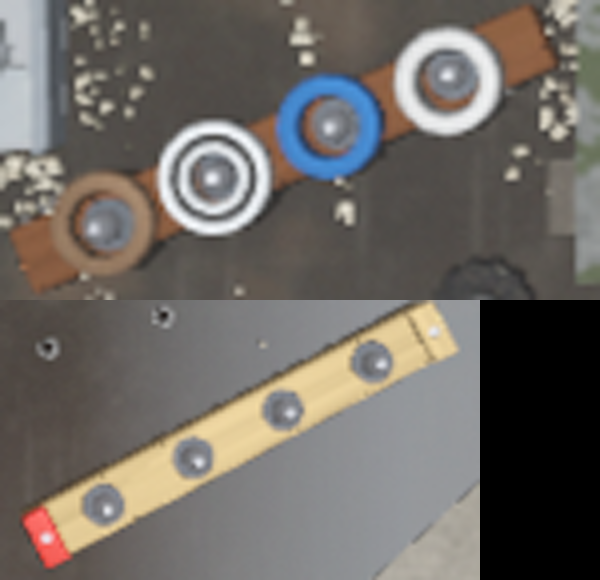

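The crop confirms four rings on the dark rack: brown (160,284), bearing (182,275), blue (205,265) and grey (229,256). The empty pale rack has its red end at about (321,302). Next I'll check for obstacles near the brown and grey rings (the frame and the fence).

```bash
python3 - <<'E'
from h import *
p=ctrl.camera("top"); im=p["color"]; s=ctrl.camera("scene")
pegs=[(310+x/4-.4,243+(y-300)/4-.4) for x,y in((102,505),(193,458),(283,411),(372,362))]
P=np.array([w(p,u,v,.045)[:2] for u,v in pegs]); print("pegs",P.round(4).tolist(),np.linalg.norm(np.diff(P,axis=0),axis=1))
for x,y in((46,537),(433,331)): print("end",w(p,310+x/4-.4,243+(y-300)/4-.4,.038).round(4))
R=np.array([w(p,u,v,z)[:2] for u,v,z in((160.2,284.3,.042),(182.3,275.2,.045),(205.2,264.8,.05),(229.1,255.9,.06))]);print("rings",R.round(4).tolist())
print("scene px of rings",[px(s,[*r,z]).round().tolist() for r,z in zip(R,(.042,.045,.05,.06))])
for x in ((253,290),(268,290),(255,190),(268,190)): print("fence",x,w(p,*x,.13).round(3))
a=cv2.resize(s["color"][170:350,120:330],None,fx=3.8,fy=3.3,interpolation=cv2.INTER_CUBIC)
cv2.imwrite("pics/sc.png",a[:600,:800])
b=cv2.resize(im[160:320,100:310],None,fx=3.8,fy=3.75,interpolation=cv2.INTER_CUBIC); cv2.imwrite("pics/tc.png",b)
E
```

```text
pegs [[0.4115, -0.1502], [0.4394, -0.2031], [0.4673, -0.2553], [0.4964, -0.307]] [0.05974816 0.05924187 0.05930213]
end [ 0.3915 -0.1182  0.038 ]
end [ 0.5146 -0.3443  0.038 ]
rings [[0.428, 0.2617], [0.4503, 0.2089], [0.4757, 0.1543], [0.4977, 0.0971]]
scene px of rings [[195.0, 310.0], [215.0, 294.0], [233.0, 277.0], [252.0, 260.0]]
fence (253, 290) [0.428 0.035 0.13 ]
fence (268, 290) [0.429 0.002 0.13 ]
fence (255, 190) [0.645 0.033 0.13 ]
fence (268, 190) [0.645 0.005 0.13 ]
```

View pics/sc.png

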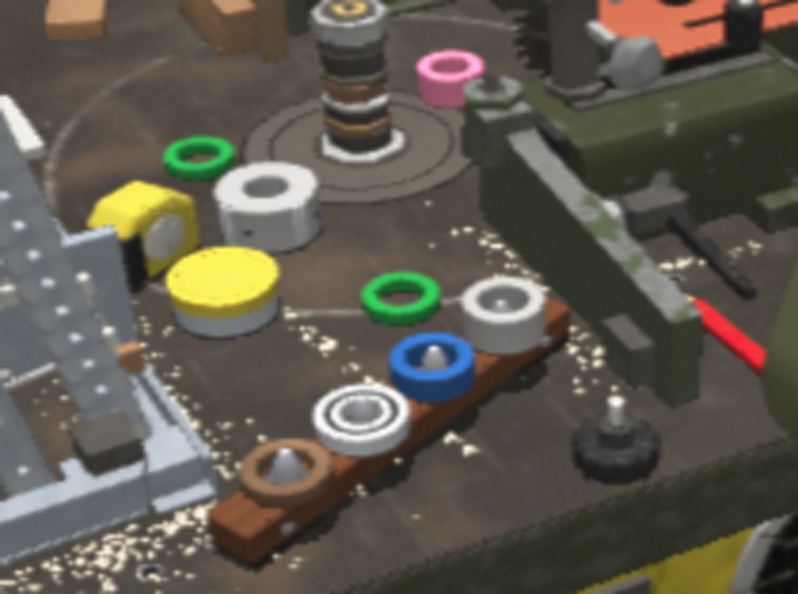

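View pics/tc.png

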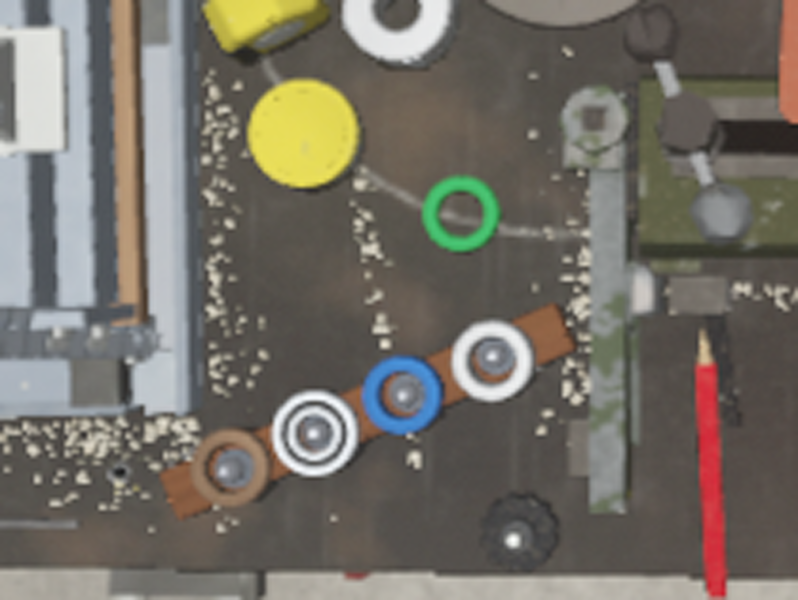

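The crops show a tall perforated post just beyond and left of brown, at about x 0.50, y 0.31. The fence plate is at about y 0.0–0.035. I'll close the fingers roughly along world x so the gripper body stays clear of both. First I lift and turn.

Call:
move_arm --pt "0.75 0 0 -0.2 0 0 -0.1416" --pt "0.75 0 0 -0.2 0 0 -0.1416" --pt "0.75 0 0 -0.2 0 0 -0.1416" --pt "0.75 0 0 -0.2 0 0 -0.1416" --pt "0.75 0 0 -0.2 0 0 -0.1416" --pt "0.75 0 0 -0.2 0 0 -0.1416" --pt "0.75 0 0 -0.2 0 0 -0.1416" --pt "0.75 0 0 -0.2 0 0 -0.1416" --pt "0.75 0 0 -0.2 0 0 -0.1416" --pt "0.75 0 0 -0.2 0 0 -0.1416" --force 25

```text
time_s: 2.15
ee_pos: [0.1386, -0.5322, 0.3059]
eef_rot: [3.142, -0.0, 1.677]
force: [-0.2, 0.1, 0.7]
grip_width: 0.0703
grip_force: 0.0
```

```bash
cat >> h.py <<'E'
from scipy.spatial.transform import Rotation as Ro
def go(x,y,z,th,o=None):
    o=o or ctrl.get_obs(); R=Ro.from_euler("xyz",o["eef_rot"])
    T=Ro.from_euler("xyz",[np.pi,0,np.pi/2+th])
    print("units",(R.inv().apply(np.array([x,y,z])-o["ee_pos"])/.05).round(3),"turn",(R.inv()*T).as_rotvec().round(3))
E
python3 -c "
from h import *
o=ctrl.get_obs();print(o['ee_pos'],o['eef_rot'],o['force'],o['grip_width'],o['qpos'])
go(.498,.097,.305,.1)"
```

```text
[ 0.13862064 -0.53219831  0.30585676] [ 3.14158151e+00 -2.56199261e-05  1.67664503e+00] [-0.19297775  0.12146578  0.72790946] 0.07027635487004477 [-1.38259655e+00  2.45042689e-01  1.36008486e+00  1.32230273e-05
  1.53648972e+00 -1.48844570e+00]
units [11.754  8.477  0.018] turn [ 0.    -0.     0.006]
```

Call:
move_arm --pt "0.75 0.653 0.471 0 0 0 0" --pt "0.75 0.653 0.471 0 0 0 0" --pt "0.75 0.653 0.471 0 0 0 0" --pt "0.75 0.653 0.471 0 0 0 0" --pt "0.75 0.653 0.471 0 0 0 0" --pt "0.75 0.653 0.471 0 0 0 0" --pt "0.75 0.653 0.471 0 0 0 0" --pt "0.75 0.653 0.471 0 0 0 0" --pt "0.75 0.653 0.471 0 0 0 0" --pt "0.75 0.653 0.471 0 0 0 0" --pt "0.75 0.653 0.471 0 0 0 0" --pt "0.75 0.653 0.471 0 0 0 0" --pt "0.75 0.653 0.471 0 0 0 0" --pt "0.75 0.653 0.471 0 0 0 0" --pt "0.75 0.653 0.471 0 0 0 0" --pt "0.75 0.653 0.471 0 0 0 0" --pt "0.75 0.653 0.471 0 0 0 0" --pt "0.75 0.653 0.471 0 0 0 0" --pt "0.75 0 0 0 0 0 0"

```text
time_s: 4.05
ee_pos: [0.5027, 0.098, 0.3046]
eef_rot: [-3.14, -0.0, 1.674]
force: [-0.2, 0.1, 0.2]
grip_width: 0.0704
grip_force: 0.0
```

```bash
python3 - <<'E'
from h import *
o=ctrl.get_obs();print(o['ee_pos'],o['eef_rot'],o['force'],o['grip_width'],o['qpos'])
go(.4977,.0971,.029,.1)
s=ctrl.camera("scene"); cv2.imwrite("pics/s2.png",s["color"]); 
E
```

```text
[0.50272633 0.09796935 0.30458776] [-3.14044128e+00 -4.92042560e-04  1.67409812e+00] [-0.19009873  0.13101574  0.22876488] 0.07042383019086434 [1.20672965e-01 1.57471333e-01 1.46717922e+00 5.12679738e-04
 1.51808476e+00 1.73435841e-02]
units [-0.01  -0.095  5.512] turn [-0.001 -0.     0.003]
```

View pics/s2.png

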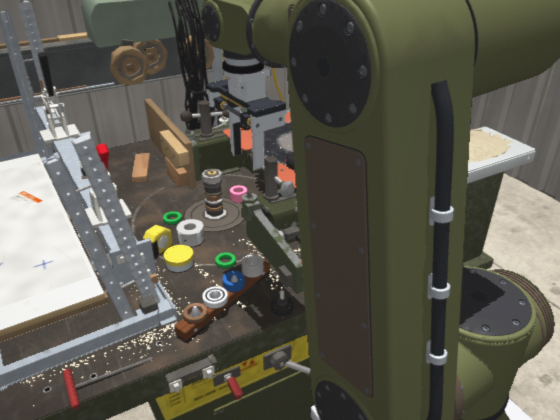

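The scene view shows the gripper above the grey ring; the arm hides the setup side. I'll descend in one go, close, and check the width.

Call:
move_arm --pt "0.75 -0.01 -0.095 0.5 0 0 0" --pt "0.75 0 0 0.7 0 0 0" --pt "0.75 0 0 0.7 0 0 0" --pt "0.75 0 0 0.7 0 0 0" --pt "0.75 0 0 0.7 0 0 0" --pt "0.75 0 0 0.5 0 0 0" --pt "0.75 0 0 0.4 0 0 0" --pt "0.75 0 0 0.4 0 0 0" --pt "0.75 0 0 0.3 0 0 0" --pt "0.75 0 0 0.3 0 0 0" --pt "0.75 0 0 0 0 0 0"

```text
time_s: 5.2
ee_pos: [0.4959, 0.0929, 0.0443]
eef_rot: [-3.139, 0.0, 1.67]
force: [0.7, -0.0, 1.1]
grip_width: 0.0703
grip_force: 0.0
```

Call:
move_arm --pt "0.3 0 0 0 0 0 0" --pt "0.3 0 0 0 0 0 0" --pt "0.3 0 0 0 0 0 0" --pt "0.3 0 0 0 0 0 0" --pt "0.3 0 0 0 0 0 0" --pt "0.3 0 0 0 0 0 0"

```text
time_s: 5.8
ee_pos: [0.4974, 0.0938, 0.0462]
eef_rot: [3.141, 0.0, 1.671]
force: [-1.5, -2.0, 6.6]
grip_width: 0.0481
grip_force: 25.0
```

Call:
move_arm --pt "0.75 0 0 0 0 0 0" --pt "0.75 0 0 0 0 0 0" --pt "0.75 0 0 0 0 0 0" --pt "0.75 0.06 0 0.15 0 0 0" --pt "0.75 0 0 0.15 0 0 0" --pt "0.75 0 0 0 0 0 0" --pt "0.75 0 0 0 0 0 0"

```text
time_s: 6.5
ee_pos: [0.4966, 0.0969, 0.0301]
eef_rot: [-3.141, 0.0, 1.671]
force: [0.2, 1.1, 0.3]
grip_width: 0.0709
grip_force: 0.0
```

Call:
move_arm --pt "0.3 0 0 0 0 0 0" --pt "0.3 0 0 0 0 0 0" --pt "0.3 0 0 0 0 0 0" --pt "0.3 0 0 0 0 0 0" --pt "0.3 0 0 0 0 0 0"

```text
time_s: 7.0
ee_pos: [0.4969, 0.0969, 0.0306]
eef_rot: [3.141, 0.0, 1.671]
force: [-0.8, 0.2, 1.8]
grip_width: 0.0481
grip_force: 25.0
```

Call:
move_arm --pt "0.3 0 0 -0.2 0 0 0" --pt "0.3 0 0 -0.4 0 0 0" --pt "0.3 0 0 -0.5 0 0 0" --pt "0.3 0 0 -0.5 0 0 0" --pt "0.3 0 0 -0.5 0 0 0" --pt "0.3 0 0 -0.5 0 0 0" --pt "0.3 0 0 -0.5 0 0 0" --pt "0.3 0 0 -0.5 0 0 0" --pt "0.3 0 0 -0.5 0 0 0" --pt "0.3 0 0 -0.5 0 0 0" --pt "0.3 0 0 -0.5 0 0 0" --pt "0.3 0 0 -0.4 0 0 0" --pt "0.3 0 0 0 0 0 0"

```text
time_s: 8.3
ee_pos: [0.4971, 0.0969, 0.3082]
eef_rot: [3.137, -0.0, 1.671]
force: [-0.5, 0.1, -3.4]
grip_width: 0.0483
grip_force: 25.0
```

```bash
python3 - <<'E'
from h import *
o=ctrl.get_obs();print(o['ee_pos'],o['eef_rot'],o['force'],o['grip_width'])
go(.4115,-.1502,.305,.1)
p=ctrl.camera("top"); cv2.imwrite("pics/t3.png",cv2.resize(p["color"][150:320,100:450],None,fx=2.2,fy=2.2))
E
```

```text
[0.49711972 0.096914   0.30820454] [ 3.13738439e+00 -6.64932536e-05  1.67081641e+00] [-0.54748581  0.0871385  -3.40125459] 0.04833505607468131
units [-4.747 -2.198  0.055] turn [ 0.004 -0.     0.   ]
```

View pics/t3.png

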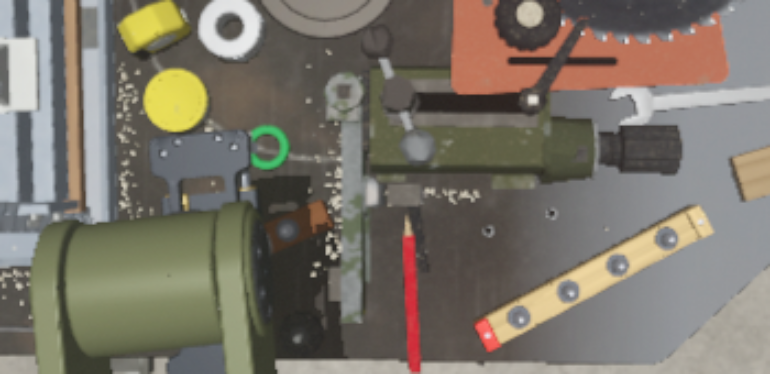

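The grey ring is lifted (about 3.4 N of load). The black handwheel by the far pegs (crop about (650,150)) is close to the gripper body at pegs 3 and 4, so there I'll choose orientation and order carefully. Grey goes to peg 1.

Call:
move_arm --pt "0.3 -0.4 -0.175 0 0 0 0" --pt "0.3 -0.5 -0.235 0 0 0 0" --pt "0.3 -0.6 -0.275 0 0 0 0" --pt "0.3 -0.6 -0.275 0 0 0 0" --pt "0.3 -0.6 -0.275 0 0 0 0" --pt "0.3 -0.6 -0.275 0 0 0 0" --pt "0.3 -0.6 -0.275 0 0 0 0" --pt "0.3 -0.5 -0.238 0 0 0 0" --pt "0.3 -0.347 -0.175 0 0 0 0" --pt "0.3 0 0 0 0 0 0" --pt "0.3 0 0 0 0 0 0"

```text
time_s: 9.45
ee_pos: [0.4108, -0.15, 0.3045]
eef_rot: [-3.14, -0.001, 1.67]
force: [-0.1, -1.0, -2.7]
grip_width: 0.0484
grip_force: 25.0
```

```bash
python3 - <<'E'
from h import *
o=ctrl.get_obs();print(o['ee_pos'],o['eef_rot'],o['force'],o['grip_width'])
go(.4115,-.1502,.065,.1)
p=ctrl.camera("top"); cv2.imwrite("pics/t4.png",cv2.resize(p["color"][200:330,270:450],None,fx=4,fy=4))
E
```

```text
[ 0.41080345 -0.15004239  0.30450434] [-3.14033068e+00 -9.89880990e-04  1.66991538e+00] [-0.08625395 -1.03184979 -2.67838945] 0.04839532790762827
units [-0.009  0.02   4.79 ] turn [-0.001 -0.001 -0.001]
```

View pics/t4.png

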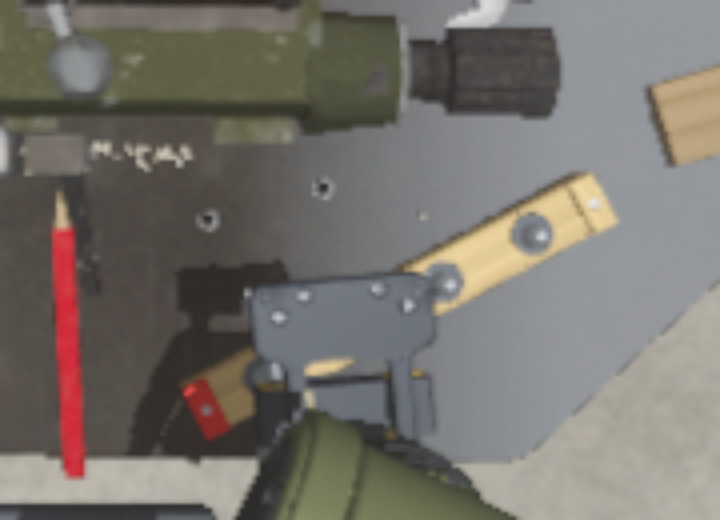

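The top view shows the gripper at height over the near pegs, with the red end still visible at the rail's left end, so position is consistent. Descending.

Call:
move_arm --pt "0.3 -0.009 0.02 0.4 0 0 0" --pt "0.3 0 0 0.6 0 0 0" --pt "0.3 0 0 0.7 0 0 0" --pt "0.3 0 0 0.7 0 0 0" --pt "0.3 0 0 0.7 0 0 0" --pt "0.3 0 0 0.7 0 0 0" --pt "0.3 0 0 0.5 0 0 0" --pt "0.3 0 0 0.3 0 0 0" --pt "0.3 0 0 0.15 0 0 0" --pt "0.3 0 0 0 0 0 0" --pt "0.3 0 0 0 0 0 0"

```text
time_s: 10.6
ee_pos: [0.4126, -0.1504, 0.0686]
eef_rot: [3.141, 0.0, 1.671]
force: [0.4, -1.2, -1.6]
grip_width: 0.0487
grip_force: 25.0
```

```bash
python3 - <<'E'
from h import *
go(.4115,-.1502,.034,.1)
E
```

```text
units [ 0.007 -0.022  0.691] turn [0.001 0.    0.001]
```

Call:
move_arm --pt "0.3 0 -0.02 0.2 0 0 0" --pt "0.3 0 0 0.2 0 0 0" --pt "0.3 0 0 0.15 0 0 0" --pt "0.3 0 0 0.1 0 0 0" --pt "0.3 0 0 0 0 0 0" --pt "0.3 0 0 0 0 0 0"

```text
time_s: 11.2
ee_pos: [0.4112, -0.1508, 0.0355]
eef_rot: [-3.142, -0.0, 1.671]
force: [-0.6, -0.3, -3.0]
grip_width: 0.0486
grip_force: 25.0
```

Call:
move_arm --pt "0.3 0 0 0.05 0 0 0" --pt "0.3 0 0 0 0 0 0" --pt "0.75 0 0 0 0 0 0" --pt "0.75 0 0 0 0 0 0" --pt "0.75 0 0 0 0 0 0" --pt "0.75 0 0 0 0 0 0" --pt "0.75 0 0 -0.2 0 0 0" --pt "0.75 0 0 -0.4 0 0 0" --pt "0.75 0 0 -0.6 0 0 0" --pt "0.75 0 0 -0.6 0 0 0" --pt "0.75 0 0 -0.6 0 0 0" --pt "0.75 0 0 -0.6 0 0 0" --pt "0.75 0 0 -0.6 0 0 0" --pt "0.75 0 0 -0.6 0 0 0" --pt "0.75 0 0 -0.6 0 0 0" --pt "0.75 0 0 -0.5 0 0 0" --pt "0.75 0 0 -0.2 0 0 0" --pt "0.75 0 0 0 0 0 0"

```text
time_s: 13.0
ee_pos: [0.4112, -0.1508, 0.3089]
eef_rot: [3.14, 0.001, 1.671]
force: [0.5, -0.2, -0.0]
grip_width: 0.0707
grip_force: 0.0
```

```bash
python3 - <<'E'
from h import *
o=ctrl.get_obs();print(o['ee_pos'],o['eef_rot'],o['force'],o['grip_width'])
go(.428,.2617,.305,-.04)
go(.428,.2617,.305,.1)
E
```

```text
[ 0.41124186 -0.15077785  0.30894118] [3.13988698e+00 1.01084962e-03 1.67070860e+00] [ 0.45517061 -0.21677622 -0.01346631] 0.07065430749735864
units [8.175 1.156 0.073] turn [0.002 0.001 0.14 ]
units [8.175 1.156 0.073] turn [ 0.002  0.001 -0.   ]
```

Call:
move_arm --pt "0.75 0 0 0 0 0 0.14" --pt "0.75 0.4 0 0 0 0 0" --pt "0.75 0.7 0 0 0 0 0" --pt "0.75 0.75 0 0 0 0 0" --pt "0.75 0.75 0 0 0 0 0" --pt "0.75 0.75 0 0 0 0 0" --pt "0.75 0.75 0 0 0 0 0" --pt "0.75 0.75 0 0 0 0 0" --pt "0.75 0.75 0 0 0 0 0" --pt "0.75 0.75 0 0 0 0 0" --pt "0.75 0.6 0 0 0 0 0" --pt "0.75 0.4 0 0 0 0 0" --pt "0.75 0.3 0 0 0 0 0" --pt "0.75 0.1 0 0 0 0 0" --pt "0.75 0 0 0 0 0 0" --pt "0.75 0 0 0 0 0 0"

```text
time_s: 14.6
ee_pos: [0.4267, 0.2358, 0.3078]
eef_rot: [-3.141, 0.0, 1.53]
force: [-0.2, 0.3, -0.6]
grip_width: 0.0705
grip_force: 0.0
```

```bash
python3 - <<'E'
from h import *
o=ctrl.get_obs();print(o['ee_pos'],o['eef_rot'],o['force'],o['grip_width'])
go(.428,.2617,.027,-.04)
p=ctrl.camera("top"); s=ctrl.camera("scene")
a=cv2.resize(p["color"][235:315,310:430],None,fx=3.3,fy=3.3); b=cv2.resize(s["color"][170:350,60:330],None,fx=2.6,fy=2.6)
a=cv2.copyMakeBorder(a,0,0,0,b.shape[1]-a.shape[1],cv2.BORDER_CONSTANT)
cv2.imwrite("pics/t5.png",np.vstack([a,b])[:600])
E
```

```text
[0.42668918 0.2357783  0.30778018] [-3.14137628e+00  2.29060831e-04  1.53020492e+00] [-0.18381847  0.26041327 -0.64283242] 0.07053501279524411
units [0.52  0.006 5.615] turn [-0.     0.    -0.001]
```

View pics/t5.png

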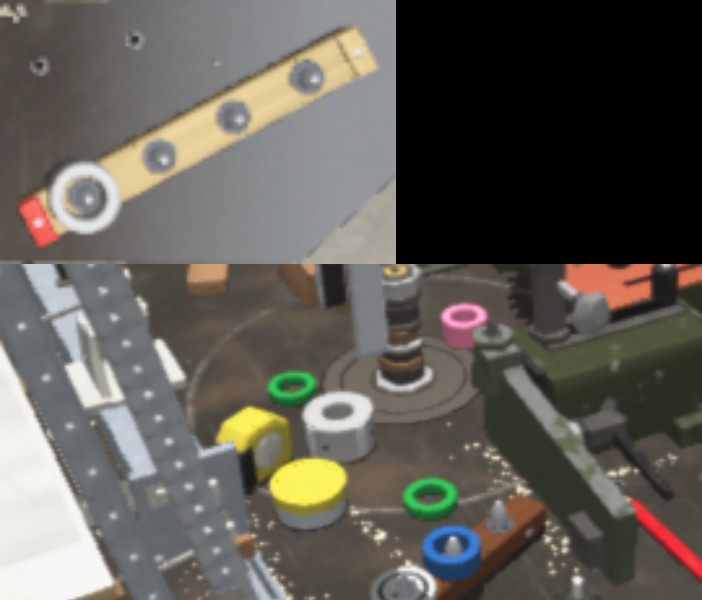

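Grey sits over peg 1 next to the red end. Brown is next: finish the approach and descend.

Call:
move_arm --pt "0.75 0.3 0 0.2 0 0 0" --pt "0.75 0.22 0 0.4 0 0 0" --pt "0.75 0 0 0.6 0 0 0" --pt "0.75 0 0 0.6 0 0 0" --pt "0.75 0 0 0.6 0 0 0" --pt "0.75 0 0 0.6 0 0 0" --pt "0.75 0 0 0.6 0 0 0" --pt "0.75 0 0 0.5 0 0 0" --pt "0.75 0 0 0.4 0 0 0" --pt "0.75 0 0 0.2 0 0 0" --pt "0.75 0 0 0.1 0 0 0" --pt "0.75 0 0 0 0 0 0" --pt "0.75 0 0 0 0 0 0"

```text
time_s: 16.0
ee_pos: [0.4281, 0.2627, 0.0687]
eef_rot: [3.141, -0.001, 1.531]
force: [-0.4, 0.1, 0.8]
grip_width: 0.0707
grip_force: 0.0
```

```bash
python3 - <<'E'
from h import *
go(.428,.2617,.026,-.04)
E
```

```text
units [-0.021 -0.001  0.854] turn [ 0.001 -0.001 -0.   ]
```

Call:
move_arm --pt "0.75 -0.02 0 0.3 0 0 0" --pt "0.75 0 0 0.3 0 0 0" --pt "0.75 0 0 0.15 0 0 0" --pt "0.75 0 0 0.1 0 0 0" --pt "0.75 0 0 0 0 0 0" --pt "0.75 0 0 0 0 0 0" --pt "0.3 0 0 0 0 0 0" --pt "0.3 0 0 0 0 0 0" --pt "0.3 0 0 0 0 0 0" --pt "0.3 0 0 0 0 0 0" --pt "0.3 0 0 0 0 0 0" --pt "0.3 0 0 0 0 0 0"

```text
time_s: 17.2
ee_pos: [0.4277, 0.2615, 0.0256]
eef_rot: [3.141, -0.0, 1.531]
force: [-1.6, -0.7, 3.3]
grip_width: 0.048
grip_force: 24.9
```

Call:
move_arm --pt "0.3 0 0 -0.2 0 0 0" --pt "0.3 0 0 -0.4 0 0 0" --pt "0.3 0 0 -0.5 0 0 0" --pt "0.3 0 0 -0.5 0 0 0" --pt "0.3 0 0 -0.5 0 0 0" --pt "0.3 0 0 -0.5 0 0 0" --pt "0.3 0 0 -0.5 0 0 0" --pt "0.3 0 0 -0.5 0 0 0" --pt "0.3 0 0 -0.5 0 0 0" --pt "0.3 0 0 -0.5 0 0 0" --pt "0.3 0 0 -0.5 0 0 0" --pt "0.3 0 0 -0.5 0 0 0" --pt "0.3 0 0 -0.2 0 0 0" --pt "0.3 0 0 0 0 0 0" --pt "0.3 0 0 0 0 0 0"

```text
time_s: 18.7
ee_pos: [0.4274, 0.2613, 0.3144]
eef_rot: [-3.14, 0.001, 1.531]
force: [0.7, 0.7, -1.6]
grip_width: 0.0482
grip_force: 25.0
```

```bash
python3 - <<'E'
from h import *
o=ctrl.get_obs();print(o['ee_pos'],o['eef_rot'],o['force'],o['grip_width'],o['grip_force'],o['qpos'])
go(.4964,-.307,.305,-.04)
E
```

```text
[0.42736359 0.26131073 0.31436488] [-3.14036651e+00  6.92941577e-04  1.53078258e+00] [ 0.73465893  0.68499424 -1.56179659] 0.048154228331601524 24.999708211832683 [4.75663458e-01 1.28164915e-01 1.47849934e+00 1.81134923e-06
 1.53633680e+00 5.15677569e-01]
units [-11.302   1.835   0.193] turn [-0.001  0.001 -0.   ]
```

Call:
move_arm --pt "0.3 -0.3 0.097 0 0 0 0" --pt "0.3 -0.5 0.097 0 0 0 0" --pt "0.3 -0.7 0.097 0 0 0 0" --pt "0.3 -0.7 0.097 0 0 0 0" --pt "0.3 -0.7 0.097 0 0 0 0" --pt "0.3 -0.7 0.097 0 0 0 0" --pt "0.3 -0.7 0.097 0 0 0 0" --pt "0.3 -0.7 0.097 0 0 0 0" --pt "0.3 -0.7 0.097 0 0 0 0" --pt "0.3 -0.7 0.097 0 0 0 0" --pt "0.3 -0.7 0.097 0 0 0 0" --pt "0.3 -0.7 0.097 0 0 0 0" --pt "0.3 -0.7 0.097 0 0 0 0" --pt "0.3 -0.7 0.097 0 0 0 0" --pt "0.3 -0.7 0.097 0 0 0 0" --pt "0.3 -0.6 0.097 0 0 0 0" --pt "0.3 -0.4 0.097 0 0 0 0" --pt "0.3 -0.25 0.097 0 0 0 0" --pt "0.3 -0.15 0.09 0 0 0 0" --pt "0.3 0 0 0 0 0 0"

```text
time_s: 20.7
ee_pos: [0.4968, -0.3071, 0.314]
eef_rot: [-3.14, -0.001, 1.53]
force: [-0.7, 0.1, -1.1]
grip_width: 0.048
grip_force: 25.0
```

Call:
move_arm --pt "0.3 0 0 0 0 0 0.15" --pt "0.3 0 0 0 0 0 0.15" --pt "0.3 0 0 0 0 0 0.15" --pt "0.3 0 0 0 0 0 0.15" --pt "0.3 0 0 0 0 0 0.15" --pt "0.3 0 0 0 0 0 0.15" --pt "0.3 0 0 0 0 0 0.15" --pt "0.3 0 0 0 0 0 0.15" --pt "0.3 0 0 0 0 0 0.15" --pt "0.3 0 0 0 0 0 0.15" --pt "0.3 0 0 0 0 0 0.03" --pt "0.3 0 0 0 0 0 0" --pt "0.3 0 0 0 0 0 0"

```text
time_s: 22.0
ee_pos: [0.4968, -0.3062, 0.3153]
eef_rot: [-3.141, 0.0, 0.003]
force: [-0.7, -0.6, -0.7]
grip_width: 0.0482
grip_force: 25.0
```

```bash
python3 - <<'E'
from h import *
o=ctrl.get_obs();print(o['ee_pos'],o['eef_rot'],o['force'],o['grip_width'],o['grip_force'],o['qpos'])
go(.4964,-.307,.065,-1.571)
p=ctrl.camera("top"); cv2.imwrite("pics/t6.png",cv2.resize(p["color"][190:320,280:460],None,fx=4,fy=4))
E
```

```text
[ 0.4967786  -0.30622134  0.31532151] [-3.14139951e+00  1.71026920e-04  2.72227999e-03] [-0.7466996  -0.57785627 -0.74720743] 0.04819629374182426 24.999902077822185 [-6.15186466e-01  3.23121154e-01  1.24005924e+00  5.83531194e-05
  1.57866356e+00  9.52888049e-01]
units [-0.007  0.017  5.006] turn [-0.     0.     0.003]
```

View pics/t6.png

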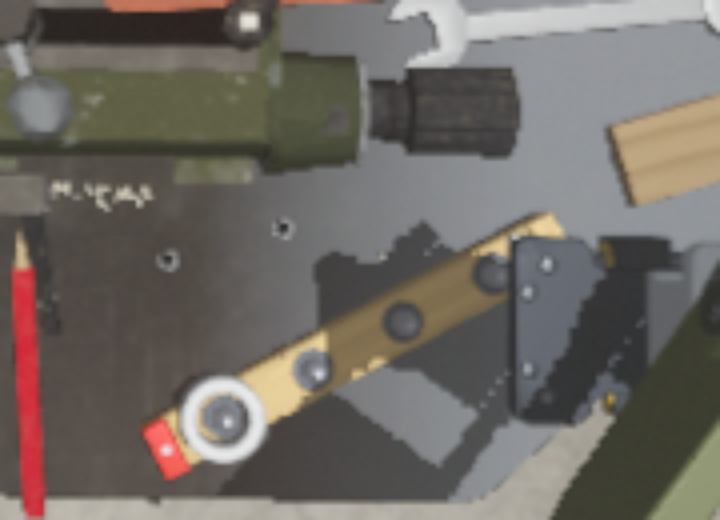

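The view shows the gripper turned, with its long side along y and well clear of the handwheel (470,110); grey is untouched. Descending over peg 4.

Call:
move_arm --pt "0.3 -0.007 0.017 0.4 0 0 0" --pt "0.3 0 0 0.6 0 0 0" --pt "0.3 0 0 0.7 0 0 0" --pt "0.3 0 0 0.7 0 0 0" --pt "0.3 0 0 0.7 0 0 0" --pt "0.3 0 0 0.7 0 0 0" --pt "0.3 0 0 0.6 0 0 0" --pt "0.3 0 0 0.4 0 0 0" --pt "0.3 0 0 0.2 0 0 0" --pt "0.3 0 0 0 0 0 0" --pt "0.3 0 0 0 0 0 0"

```text
time_s: 23.15
ee_pos: [0.4969, -0.3079, 0.0665]
eef_rot: [3.141, -0.001, 0.001]
force: [0.3, -0.2, 0.1]
grip_width: 0.0481
grip_force: 25.0
```

```bash
python3 - <<'E'
from h import *
go(.4964,-.307,.035,-1.571)
E
```

```text
units [-0.01  -0.018  0.629] turn [ 0.001 -0.001  0.001]
```

Call:
move_arm --pt "0.3 -0.01 -0.018 0.2 0 0 0" --pt "0.3 0 0 0.2 0 0 0" --pt "0.3 0 0 0.15 0 0 0" --pt "0.3 0 0 0.05 0 0 0" --pt "0.3 0 0 0 0 0 0" --pt "0.3 0 0 0 0 0 0"

```text
time_s: 23.75
ee_pos: [0.4961, -0.3068, 0.0356]
eef_rot: [3.141, -0.0, 0.001]
force: [-0.1, 0.2, -0.7]
grip_width: 0.0482
grip_force: 25.0
```

Call:
move_arm --pt "0.68 0 0 0 0 0 0" --pt "0.68 0 0 0 0 0 0" --pt "0.68 0 0 0 0 0 0" --pt "0.68 0 0 0 0 0 0" --pt "0.68 0 0 -0.2 0 0 0" --pt "0.68 0 0 -0.4 0 0 0" --pt "0.68 0 0 -0.6 0 0 0" --pt "0.68 0 0 -0.6 0 0 0" --pt "0.68 0 0 -0.6 0 0 0" --pt "0.68 0 0 -0.6 0 0 0" --pt "0.68 0 0 -0.6 0 0 0" --pt "0.68 0 0 -0.6 0 0 0" --pt "0.68 0 0 -0.6 0 0 0" --pt "0.68 0 0 -0.4 0 0 0" --pt "0.68 0 0 -0.2 0 0 0" --pt "0.75 0 0 0 0 0 0"

```text
time_s: 25.35
ee_pos: [0.4961, -0.3069, 0.3067]
eef_rot: [3.14, -0.002, 0.001]
force: [-0.8, 0.4, -0.2]
grip_width: 0.0686
grip_force: 0.0
```

Call:
move_arm --pt "0.75 0 0 0 0 0 -0.15" --pt "0.75 0 0 0 0 0 -0.15" --pt "0.75 0 0 0 0 0 -0.15" --pt "0.75 0 0 0 0 0 -0.15" --pt "0.75 0 0 0 0 0 -0.15" --pt "0.75 0 0 0 0 0 -0.15" --pt "0.75 0 0 0 0 0 -0.15" --pt "0.75 0 0 0 0 0 -0.15" --pt "0.75 0 0 0 0 0 -0.15" --pt "0.75 0 0 0 0 0 -0.15" --pt "0.75 0 0 0 0 0 -0.1" --pt "0.75 0 0 0 0 0 0"

```text
time_s: 26.55
ee_pos: [0.4957, -0.3066, 0.3041]
eef_rot: [-3.14, -0.001, 1.602]
force: [0.3, -0.0, -0.2]
grip_width: 0.0704
grip_force: 0.0
```

```bash
python3 - <<'E'
from h import *
o=ctrl.get_obs();print(o['ee_pos'],o['eef_rot'],o['force'],o['grip_width'],o['grip_force'],o['qpos'])
go(.4503,.2089,.305,.03)
E
```

```text
[ 0.49569717 -0.3066246   0.30412981] [-3.14008339e+00 -1.03838321e-03  1.60230531e+00] [ 0.26379952 -0.00153891 -0.19585429] 0.07043878848203958 0.0 [-6.16759357e-01  3.25036250e-01  1.26258761e+00 -8.35861388e-05
  1.55579886e+00 -6.48267791e-01]
units [ 1.0334e+01 -5.8300e-01 -6.0000e-03] turn [-0.002 -0.001  0.002]
```

Call:
move_arm --pt "0.75 0.4 -0.034 0 0 0 0" --pt "0.75 0.6 -0.034 0 0 0 0" --pt "0.75 0.7 -0.034 0 0 0 0" --pt "0.75 0.7 -0.034 0 0 0 0" --pt "0.75 0.7 -0.034 0 0 0 0" --pt "0.75 0.7 -0.034 0 0 0 0" --pt "0.75 0.7 -0.034 0 0 0 0" --pt "0.75 0.7 -0.034 0 0 0 0" --pt "0.75 0.7 -0.034 0 0 0 0" --pt "0.75 0.7 -0.034 0 0 0 0" --pt "0.75 0.7 -0.034 0 0 0 0" --pt "0.75 0.7 -0.034 0 0 0 0" --pt "0.75 0.7 -0.034 0 0 0 0" --pt "0.75 0.7 -0.034 0 0 0 0" --pt "0.75 0.5 -0.034 0 0 0 0" --pt "0.75 0.3 -0.034 0 0 0 0" --pt "0.75 0.134 -0.04 0 0 0 0" --pt "0.75 0 0 0 0 0 0" --pt "0.75 0 0 0 0 0 0"

```text
time_s: 28.45
ee_pos: [0.4513, 0.2083, 0.3052]
eef_rot: [-3.141, 0.0, 1.599]
force: [-0.2, -0.2, 0.8]
grip_width: 0.0705
grip_force: 0.0
```

```bash
python3 - <<'E'
from h import *
go(.4503,.2089,.028,.03)
p=ctrl.camera("top"); s=ctrl.camera("scene")
a=cv2.resize(p["color"][235:315,310:430],None,fx=5,fy=5)
cv2.imwrite("pics/t7.png",a)
E
```

```text
units [ 0.014 -0.018  5.545] turn [-0.     0.    -0.001]
```

View pics/t7.png

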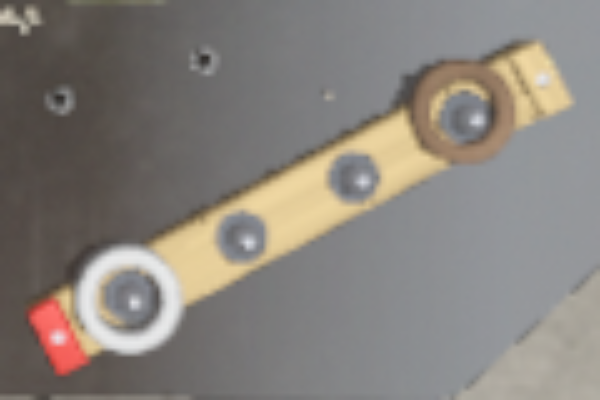

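Brown lies flat on peg 4. Now the bearing.

Call:
move_arm --pt "0.75 0.014 -0.018 0.3 0 0 0" --pt "0.75 0 0 0.5 0 0 0" --pt "0.75 0 0 0.6 0 0 0" --pt "0.75 0 0 0.6 0 0 0" --pt "0.75 0 0 0.6 0 0 0" --pt "0.75 0 0 0.6 0 0 0" --pt "0.75 0 0 0.6 0 0 0" --pt "0.75 0 0 0.6 0 0 0" --pt "0.75 0 0 0.5 0 0 0" --pt "0.75 0 0 0.4 0 0 0" --pt "0.75 0 0 0.2 0 0 0" --pt "0.75 0 0 0.03 0 0 0" --pt "0.75 0 0 0 0 0 0" --pt "0.75 0 0 0 0 0 0"

```text
time_s: 29.95
ee_pos: [0.4509, 0.2097, 0.03]
eef_rot: [3.14, -0.001, 1.601]
force: [0.1, 0.3, -0.5]
grip_width: 0.0704
grip_force: 0.0
```

Call:
move_arm --pt "0.3 0 0 0 0 0 0" --pt "0.3 0 0 0 0 0 0" --pt "0.3 0 0 0 0 0 0" --pt "0.3 0 0 0 0 0 0" --pt "0.3 0 0 0 0 0 0" --pt "0.3 0 0 0 0 0 0"

```text
time_s: 30.55
ee_pos: [0.4505, 0.2096, 0.0293]
eef_rot: [3.141, -0.0, 1.601]
force: [-1.6, -0.6, 6.0]
grip_width: 0.0516
grip_force: 25.0
```

Call:
move_arm --pt "0.3 0 0 -0.2 0 0 0" --pt "0.3 0 0 -0.4 0 0 0" --pt "0.3 0 0 -0.5 0 0 0" --pt "0.3 0 0 -0.5 0 0 0" --pt "0.3 0 0 -0.5 0 0 0" --pt "0.3 0 0 -0.5 0 0 0" --pt "0.3 0 0 -0.5 0 0 0" --pt "0.3 0 0 -0.5 0 0 0" --pt "0.3 0 0 -0.5 0 0 0" --pt "0.3 0 0 -0.5 0 0 0" --pt "0.3 0 0 -0.5 0 0 0" --pt "0.3 0 0 -0.4 0 0 0" --pt "0.3 0 0 -0.2 0 0 0" --pt "0.3 0 0 0 0 0 0"

```text
time_s: 31.95
ee_pos: [0.4504, 0.2096, 0.315]
eef_rot: [3.14, -0.001, 1.601]
force: [-0.1, 0.3, -1.9]
grip_width: 0.0511
grip_force: 25.0
```

```bash
python3 - <<'E'
from h import *
o=ctrl.get_obs();print(o['ee_pos'],o['eef_rot'],o['force'],o['grip_width'],o['grip_force'],o['qpos'])
go(.4673,-.2553,.305,.03)
E
```

```text
[0.45043116 0.20958896 0.31497835] [ 3.13989365e+00 -5.68613258e-04  1.60079284e+00] [-0.14125149  0.29581957 -1.90415208] 0.051149372460358195 24.999757843179395 [ 3.61781580e-01  1.16305242e-01  1.49035926e+00 -1.58293309e-05
  1.53313659e+00  3.31786134e-01]
units [-9.304  0.058  0.194] turn [ 0.002 -0.001 -0.   ]
```

Call:
move_arm --pt "0.3 -0.3 0.004 0 0 0 0" --pt "0.3 -0.5 0.004 0 0 0 0" --pt "0.3 -0.7 0.004 0 0 0 0" --pt "0.3 -0.7 0.004 0 0 0 0" --pt "0.3 -0.7 0.004 0 0 0 0" --pt "0.3 -0.7 0.004 0 0 0 0" --pt "0.3 -0.7 0.004 0 0 0 0" --pt "0.3 -0.7 0.004 0 0 0 0" --pt "0.3 -0.7 0.004 0 0 0 0" --pt "0.3 -0.7 0.004 0 0 0 0" --pt "0.3 -0.7 0.004 0 0 0 0" --pt "0.3 -0.7 0.004 0 0 0 0" --pt "0.3 -0.7 0.004 0 0 0 0" --pt "0.3 -0.4 0 0 0 0 0" --pt "0.3 -0.25 0 0 0 0 0" --pt "0.3 -0.154 0 0 0 0 0" --pt "0.3 0 0 0 0 0 0" --pt "0.3 0 0 0 0 0 0"

```text
time_s: 33.75
ee_pos: [0.4668, -0.2548, 0.3139]
eef_rot: [-3.142, -0.0, 1.601]
force: [-0.5, -0.9, -1.0]
grip_width: 0.051
grip_force: 25.0
```

```bash
python3 - <<'E'
from h import *
go(.467,-.2553,.065,.0)
p=ctrl.camera("top"); cv2.imwrite("pics/t8.png",cv2.resize(p["color"][190:320,280:460],None,fx=4,fy=4))
E
```

```text
units [-1.200e-02  3.000e-03  4.978e+00] turn [-0.    -0.     0.031]
```

View pics/t8.png

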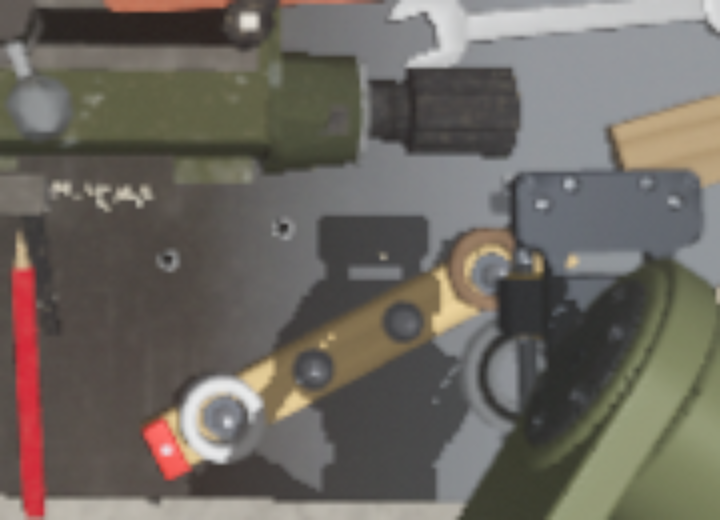

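Body clearance to the barrel and handwheel (about (360,160) and (410–520,155)) is only a few mm, so for the last part I'll lean the tool 0.06 rad away. Descending upright first.

Call:
move_arm --pt "0.3 -0.012 0.003 0.4 0 0 -0.03" --pt "0.3 0 0 0.6 0 0 0" --pt "0.3 0 0 0.7 0 0 0" --pt "0.3 0 0 0.7 0 0 0" --pt "0.3 0 0 0.7 0 0 0" --pt "0.3 0 0 0.7 0 0 0" --pt "0.3 0 0 0.5 0 0 0" --pt "0.3 0 0 0.3 0 0 0" --pt "0.3 0 0 0.3 -0.06 0 0" --pt "0.3 0 0 0 0 0 0" --pt "0.3 0 0 0 0 0 0" --pt "0.3 0 0 0 0 0 0"

```text
time_s: 35.0
ee_pos: [0.4677, -0.256, 0.0701]
eef_rot: [3.081, 0.001, 1.631]
force: [0.2, 0.5, -0.3]
grip_width: 0.0509
grip_force: 25.0
```

```bash
python3 - <<'E'
from h import *
o=ctrl.get_obs();R=Ro.from_euler("xyz",o["eef_rot"]);print("toolz",R.apply([0,0,1]))
go(.467,-.2553,.033,.06)
E
```

```text
toolz [ 0.06026033  0.00261375 -0.99817927]
units [ 0.016 -0.058  0.74 ] turn [0.06  0.001 0.001]
```

Call:
move_arm --pt "0.3 0.016 -0.03 0.2 0 0 0" --pt "0.3 0 -0.028 0.2 0 0 0" --pt "0.3 0 0 0.2 0 0 0" --pt "0.3 0 0 0.14 0 0 0" --pt "0.3 0 0 0 0 0 0" --pt "0.3 0 0 0 0 0 0"

```text
time_s: 35.6
ee_pos: [0.4663, -0.2552, 0.0317]
eef_rot: [3.082, -0.0, 1.631]
force: [-0.0, -0.8, -0.9]
grip_width: 0.0511
grip_force: 25.0
```

Call:
move_arm --pt "0.72 0 0 0 0 0 0" --pt "0.72 0 0 0 0 0 0" --pt "0.72 0 0 0 0 0 0" --pt "0.72 0 0 0 0 0 0" --pt "0.72 0 0 -0.2 0 0 0" --pt "0.72 0 0 -0.4 0 0 0" --pt "0.72 0 0 -0.4 0.06 0 0" --pt "0.72 0 0 -0.6 0 0 0" --pt "0.72 0 0 -0.6 0 0 0" --pt "0.72 0 0 -0.6 0 0 0" --pt "0.72 0 0 -0.6 0 0 0" --pt "0.72 0 0 -0.6 0 0 0" --pt "0.72 0 0 -0.6 0 0 0" --pt "0.72 0 0 -0.5 0 0 0" --pt "0.75 0 0 -0.3 0 0 0" --pt "0.75 0 0 0 0 0 0"

```text
time_s: 37.2
ee_pos: [0.4636, -0.2555, 0.3044]
eef_rot: [3.138, 0.002, 1.631]
force: [-0.7, 0.3, -0.0]
grip_width: 0.0702
grip_force: 0.0
```

```bash
python3 - <<'E'
from h import *
o=ctrl.get_obs();print(o['ee_pos'],o['eef_rot'],o['force'],o['grip_width'])
go(.4757,.1543,.305,.06)
E
```

```text
[ 0.46358175 -0.25554856  0.30443828] [3.13824826e+00 2.48387806e-03 1.63080004e+00] [-0.67649674  0.30182025 -0.0159876 ] 0.07015346961333527
units [ 8.168  0.734 -0.029] turn [0.003 0.002 0.   ]
```

Call:
move_arm --pt "0.75 0.4 0.05 0 0 0 0" --pt "0.75 0.6 0.05 0 0 0 0" --pt "0.75 0.7 0.06 0 0 0 0" --pt "0.75 0.7 0.06 0 0 0 0" --pt "0.75 0.7 0.06 0 0 0 0" --pt "0.75 0.7 0.06 0 0 0 0" --pt "0.75 0.7 0.06 0 0 0 0" --pt "0.75 0.7 0.06 0 0 0 0" --pt "0.75 0.7 0.06 0 0 0 0" --pt "0.75 0.7 0.06 0 0 0 0" --pt "0.75 0.7 0.06 0 0 0 0" --pt "0.75 0.4 0.05 0 0 0 0" --pt "0.75 0.3 0.04 0 0 0 0" --pt "0.75 0.168 0 0 0 0 0" --pt "0.75 0 0 0 0 0 0" --pt "0.75 0 0 0 0 0 0"

```text
time_s: 38.8
ee_pos: [0.4753, 0.1538, 0.3016]
eef_rot: [-3.141, 0.0, 1.63]
force: [-0.8, -0.1, 0.2]
grip_width: 0.0708
grip_force: 0.0
```

```bash
python3 - <<'E'
from h import *
go(.4757,.1543,.026,.06)
p=ctrl.camera("top")
a=cv2.resize(p["color"][235:315,310:430],None,fx=5,fy=5)
cv2.imwrite("pics/t9.png",a)
E
```

```text
units [0.009 0.01  5.513] turn [-0.  0. -0.]
```

View pics/t9.png

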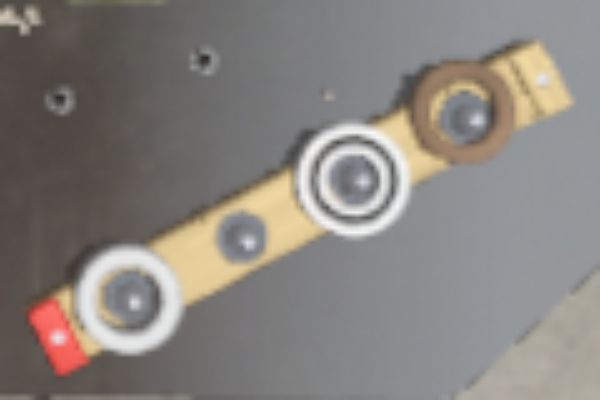

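The bearing is flat on peg 3 (353,180). Blue is last.

Call:
move_arm --pt "0.75 0.009 0.01 0.3 0 0 0" --pt "0.75 0 0 0.5 0 0 0" --pt "0.75 0 0 0.6 0 0 0" --pt "0.75 0 0 0.6 0 0 0" --pt "0.75 0 0 0.6 0 0 0" --pt "0.75 0 0 0.6 0 0 0" --pt "0.75 0 0 0.6 0 0 0" --pt "0.75 0 0 0.6 0 0 0" --pt "0.75 0 0 0.5 0 0 0" --pt "0.75 0 0 0.4 0 0 0" --pt "0.75 0 0 0.2 0 0 0" --pt "0.75 0 0 0 0 0 0" --pt "0.75 0 0 0 0 0 0"

```text
time_s: 40.15
ee_pos: [0.4763, 0.1548, 0.0276]
eef_rot: [3.141, -0.0, 1.63]
force: [0.2, 0.7, 0.2]
grip_width: 0.0705
grip_force: 0.0
```

Call:
move_arm --pt "0.3 0 0 0 0 0 0" --pt "0.3 0 0 0 0 0 0" --pt "0.3 0 0 0 0 0 0" --pt "0.3 0 0 0 0 0 0" --pt "0.3 0 0 0 0 0 0" --pt "0.3 0 0 0 0 0 0"

```text
time_s: 40.75
ee_pos: [0.4759, 0.155, 0.0273]
eef_rot: [3.141, -0.0, 1.631]
force: [-3.4, -0.7, 6.4]
grip_width: 0.0485
grip_force: 25.0
```

Call:
move_arm --pt "0.3 0 0 -0.2 0 0 0" --pt "0.3 0 0 -0.4 0 0 0" --pt "0.3 0 0 -0.5 0 0 0" --pt "0.3 0 0 -0.5 0 0 0" --pt "0.3 0 0 -0.5 0 0 0" --pt "0.3 0 0 -0.5 0 0 0" --pt "0.3 0 0 -0.5 0 0 0" --pt "0.3 0 0 -0.5 0 0 0" --pt "0.3 0 0 -0.5 0 0 0" --pt "0.3 0 0 -0.5 0 0 0" --pt "0.3 0 0 -0.5 0 0 0" --pt "0.3 0 0 -0.4 0 0 0" --pt "0.3 0 0 -0.2 0 0 0" --pt "0.3 0 0 0 0 0 0"

```text
time_s: 42.15
ee_pos: [0.4759, 0.155, 0.3128]
eef_rot: [3.14, -0.0, 1.631]
force: [-0.1, 0.4, -1.8]
grip_width: 0.0487
grip_force: 25.0
```

```bash
python3 - <<'E'
from h import *
o=ctrl.get_obs();print(o['ee_pos'],o['eef_rot'],o['force'],o['grip_width'],o['grip_force'])
go(.4394,-.2031,.305,.06)
E
```

```text
[0.47585308 0.15499327 0.31281375] [ 3.13979349e+00 -3.12326007e-04  1.63088838e+00] [-0.13785744  0.43488227 -1.75088779] 0.0486986179968242 24.999658204615116
units [-7.105 -1.158  0.152] turn [ 0.002 -0.     0.   ]
```

Call:
move_arm --pt "0.3 -0.3 -0.08 0 0 0 0" --pt "0.3 -0.5 -0.08 0 0 0 0" --pt "0.3 -0.7 -0.09 0 0 0 0" --pt "0.3 -0.7 -0.09 0 0 0 0" --pt "0.3 -0.7 -0.09 0 0 0 0" --pt "0.3 -0.7 -0.09 0 0 0 0" --pt "0.3 -0.7 -0.09 0 0 0 0" --pt "0.3 -0.7 -0.09 0 0 0 0" --pt "0.3 -0.7 -0.09 0 0 0 0" --pt "0.3 -0.7 -0.09 0 0 0 0" --pt "0.3 -0.35 -0.09 0 0 0 0" --pt "0.3 -0.25 -0.09 0 0 0 0" --pt "0.3 -0.105 -0.098 0 0 0 0" --pt "0.3 0 0 0 0 0 0" --pt "0.3 0 0 0 0 0 0"

```text
time_s: 43.65
ee_pos: [0.4392, -0.2026, 0.3117]
eef_rot: [3.142, -0.0, 1.631]
force: [1.3, -0.0, -1.2]
grip_width: 0.0484
grip_force: 25.0
```

```bash
python3 - <<'E'
from h import *
go(.4394,-.2031,.065,.06)
E
```

```text
units [-1.100e-02  3.000e-03  4.935e+00] turn [ 0. -0.  0.]
```

Call:
move_arm --pt "0.3 -0.011 0.003 0.4 0 0 0" --pt "0.3 0 0 0.6 0 0 0" --pt "0.3 0 0 0.7 0 0 0" --pt "0.3 0 0 0.7 0 0 0" --pt "0.3 0 0 0.7 0 0 0" --pt "0.3 0 0 0.7 0 0 0" --pt "0.3 0 0 0.6 0 0 0" --pt "0.3 0 0 0.3 0 0 0" --pt "0.3 0 0 0.2 0 0 0" --pt "0.3 0 0 0 0 0 0" --pt "0.3 0 0 0 0 0 0"

```text
time_s: 44.75
ee_pos: [0.4399, -0.2036, 0.0675]
eef_rot: [3.141, 0.001, 1.631]
force: [-0.2, -0.3, -1.1]
grip_width: 0.0486
grip_force: 25.0
```

```bash
python3 - <<'E'
from h import *
go(.4394,-.2031,.031,.06)
E
```

```text
units [ 0.011 -0.01   0.73 ] turn [0.001 0.001 0.   ]
```

Call:
move_arm --pt "0.3 0.011 -0.01 0.2 0 0 0" --pt "0.3 0 0 0.2 0 0 0" --pt "0.3 0 0 0.2 0 0 0" --pt "0.3 0 0 0.12 0 0 0" --pt "0.3 0 0 0 0 0 0" --pt "0.3 0 0 0 0 0 0"

```text
time_s: 45.35
ee_pos: [0.4389, -0.2032, 0.0307]
eef_rot: [-3.141, -0.0, 1.631]
force: [-0.0, -0.1, -0.9]
grip_width: 0.0484
grip_force: 25.0
```

Call:
move_arm --pt "0.72 0 0 0 0 0 0" --pt "0.72 0 0 0 0 0 0" --pt "0.72 0 0 0 0 0 0" --pt "0.72 0 0 0 0 0 0" --pt "0.72 0 0 -0.2 0 0 0" --pt "0.72 0 0 -0.4 0 0 0" --pt "0.72 0 0 -0.6 0 0 0" --pt "0.72 0 0 -0.6 0 0 0" --pt "0.72 0 0 -0.6 0 0 0" --pt "0.72 0 0 -0.6 0 0 0" --pt "0.72 0 0 -0.6 0 0 0" --pt "0.72 0 0 -0.6 0 0 0" --pt "0.72 0 0 -0.6 0 0 0" --pt "0.72 0 0 -0.5 0 0 0" --pt "0.72 0 0 -0.3 0 0 0" --pt "0.72 0 0 0 0 0 0"

```text
time_s: 46.95
ee_pos: [0.4391, -0.2033, 0.3133]
eef_rot: [3.138, 0.002, 1.631]
force: [0.3, -0.4, -0.8]
grip_width: 0.0678
grip_force: 0.0
```

Call:
move_arm --pt "0.72 0.4 0 0 0 0 0" --pt "0.72 0.6 0 0 0 0 0" --pt "0.72 0.7 0 0 0 0 0" --pt "0.72 0.7 0 0 0 0 0" --pt "0.72 0.7 0 0 0 0 0" --pt "0.72 0.7 0 0 0 0 0" --pt "0.72 0.7 0 0 0 0 0" --pt "0.72 0.6 0 0 0 0 0" --pt "0.72 0.4 0 0 0 0 0" --pt "0.72 0.2 0 0 0 0 0" --pt "0.72 0 0 0 0 0 0" --pt "0.72 0 0 0 0 0 0" --pt "0.72 0 0 0 0 0 0"

```text
time_s: 48.25
ee_pos: [0.4219, 0.0805, 0.3106]
eef_rot: [-3.141, 0.0, 1.63]
force: [0.7, -0.8, 1.0]
grip_width: 0.0678
grip_force: 0.0
```

```bash
python3 - <<'E'
from h import *
o=ctrl.get_obs();print(o['ee_pos'],o['force'],o['time_s'])
p=ctrl.camera("top")
a=cv2.resize(p["color"][235:315,310:430],None,fx=5,fy=5)
cv2.imwrite("pics/t10.png",a)
E
```

```text
[0.42188015 0.08051094 0.31061851] [ 0.7361001  -0.76176607  0.95251786] 48.25
```

View pics/t10.png

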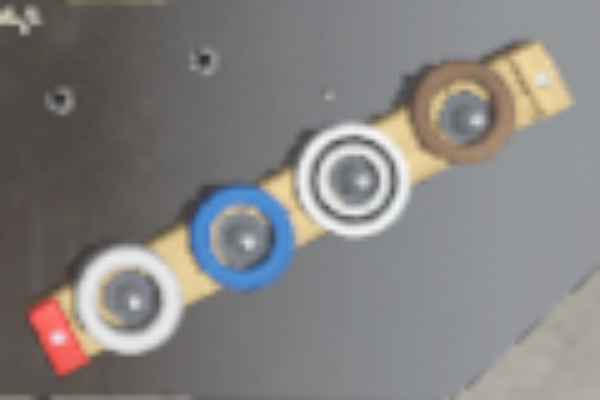

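All four rings are down over their pegs. From the red end: grey (130,299), blue (242,237), bearing (353,180), brown (464,112).

```bash
python3 -c "
from station import ctrl
print(ctrl.hand_in())"
```

```text
the job is handed in; nothing more can be done
None
```

The job is handed in: grey, blue, bearing and brown sit on pegs 1 to 4 from the red end, and the last picture showed all four down over their pegs and released; the hand-in call returned no verdict.

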